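Snap the drip tray fast in its scrubbing stand

TASK

The small stainless drip tray lies loose in its scrubbing stand. Push the raised inner end of each of that stand's two seesaw catches down from above until it snaps over onto the tray's rim and stays down. The small empty stand has one catch of the same make: leave that one up.

Things in the scene. Friction and masses are not known exactly. Their poses are not given: they have to be found in the camera images.
- stand: Black plastic slab 130 (x) by 300 (y) by 20 mm fixed to the table, holding the tray (116 x 160 mm, rim 35 mm up). Origin: centre of its underside, z up. Catches at x = 0, pins at y = +105 and -105 mm, 62 mm up; inner ends reach 50 mm from the pin to the middle. Push at y = +67 or -67 mm: upper face there 78 mm above the table when open, 66 at centre, 55 when shut.
- catch_left (a joint): Tray stand's catch at its +y end. Grey seesaw bar 96 x 36 x 8 mm along the stand's y, on a pin between steel cheeks (tops 72 mm up). 0: inner end up (open, as it starts); 0.6 rad: inner end down (shut). An over-centre spring holds it at either stop and snaps it over past 0.3. Pushed 38 mm from the pin it resists with about 5 N at first, less further on.
- catch_right (a joint): Tray stand's catch at its -y end: the mirror image of catch_left, with the same size, spring and joint values (0 inner end up, 0.6 rad snapped down).
- spare_catch (a joint): The one catch, of the same make, size and joint values, of the small empty stand: a black slab 120 x 150 x 20 mm with a round steel patch and three short pins, beside the tray stand on either side. It starts up (0) and is to stay up.
There are look-alikes about, which are no part of the job. Leave any orange look-alike of the part that bears spare_catch alone.

How it is judged (in metres and radians):
At the end, for the whole second after the job is handed in: Both catches of the tray's stand are snapped down (joint above 0.5 of 0.6 rad), and the small empty stand's catch is still up (below 0.1 rad) (value of joint each of catch_left, catch_right above 0.5 rad and value of joint spare_catch below 0.1 rad); the robot touches nothing.
It fails at once if the empty stand's catch is pushed past its centre (0.3 rad) (value of joint spare_catch above 0.3 rad).
It also fails if it takes over 38 s, if anything falls off the work surface, if the arm or the gripper's body presses on something with over 40 N, if the wrist force passes 120 N, or if a joint passes its speed limit or range.

ROBOT

A 6-joint arm with a two-finger parallel gripper is mounted at the origin on the work surface. World frame = base frame: x ahead of the robot, y to its left, z up, the work surface at z = 0. Lengths are in mm, angles in degrees, forces in N, time in s.
With the tool pointing down it reaches from about 300 to 850 mm from the base axis. Payload 4.2 kg.
Tool frame: the origin (TCP) lies midway between the tips of the shut fingers; the grasp point (between the pads) lies 19 mm behind it (env.hold_point_z is the z of the grasp point in the tool frame, in mm); z points along the fingers, y is the direction in which the jaws open and shut (so a half turn about z gives the same grasp; the last joint's range is limited). The gripper opens to 91 mm and grips with 3 to 60 N. Pads are 32 mm wide; open, the fingers measure 118 mm over their backs; the gripper's body (76 mm by 178 mm) begins 60 mm behind the grasp point.
Start: joints at [-67.781, 18.312, 89.639, -0, 72.044, -1.146], TCP at [228.044, -527.863, 213.976] pointing down, gripper open.
Joint ranges: [-177.97, 177.97], [-48.28, 115.42], [12.27, 149.76], [-77.06, 257.06], [2.81, 150.46], [-146.56, 146.56]. Speed limits (degrees/s): [147.25, 147.25, 180, 180, 180, 180].

INTERFACE

Orientations are given as [roll, pitch, yaw] about the fixed x, y, z axes, in that order (R = Rz(yaw) Ry(pitch) Rx(roll)).
In Python, from workcell import env, grab_frame, camera_params, spotter gives the robot as it stands. The module is installed in compiled form; this text tells all that it offers.
- The arm moves only by the shell command python3 -m jog 'ROWS' [FORCE]. ROWS is text: rows parted by semicolons, each of 7 numbers parted by spaces: the turn, a rotation vector about the world's x, y, z in units of 5 degrees (1.0 is 5 degrees), then the shift along the world's x, y, z in units of 25 mm (1.0 is 25 mm), then the opening, from 0 (shut) to 1 (fully open). A call has 1 to 5 rows; each row is the pose to reach, as a shift and turn from the pose commanded when the call began; what a row does not reach only later rows make up. A row lasts 1/8 s, in which the tool goes at most 62.5 mm and 10.7 degrees, less where a joint would pass 70% of its speed; a pose out of reach is approached as far as the arm can. A call with a gripper value outside its range is refused whole. The fingers move at their own pace and stop on an object; FORCE is the grip in N (left out, the last holds). Time passes only in rows, so rows that repeat a pose let the fingers close. It gives the time, the measured TCP pose, the force and the opening at its end, in the units of the state.
- env.state(): the state, without advancing time (a new reading comes with each control period).
- grab_frame(name): name is "scene" or "top"; returns the picture (420x560x3 uint8, red, green, blue); there is no depth.
- camera_params(name): a dict with "K" (3x3 intrinsics, pixels), "rvec" (rotation vector, rad) and "tvec" (3), from world to camera coordinates, as OpenCV has them. Camera axes: x right, y down, z forward; pixel columns grow to the right and rows downward; lengths in mm; the calibration is good to about 2 mm. A picture is of the moment at which its call begins. camera_params takes no time and is no camera call.
- env.job_done(): hands the job in, once; it reports no verdict.
Trained networks look in the newest picture that a camera, given by its name, has taken for a name from the list of things; names that differ only in an ending like _2 or _b are one class to them, and where a whole thing is asked for, a point or a joint stands for the part that bears it (a point fixed in the world has none). Each returns a list of dicts, best first, with "conf" (0 to 1); they miss things now and then, are a little off and sometimes report something else, mostly with a low value. They report only what shows in the picture. A call takes as long as a camera call. They do not tell look-alikes from the thing itself.
- spotter.look_for(query, camera): "box" ([left, top, width, height] in pixels, round what is visible of it).
- spotter.trace(query, camera): "region" (420x560 bool, what is visible of it) and "box" ([left, top, width, height] in pixels, round what is visible of it).
The state is a dict: "time_s": time; "qpos": joint angles; "qvel": joint speeds; "effort": joint torques, N m; "ee_pos": TCP position; "ee_rot": TCP orientation; "force": force on the tool from outside, world axes, zero at the start; "torque": the same for the moment, N m; "gripper_width": finger opening in mm.
Only numpy, scipy, OpenCV 4.12 (cv2) and the standard library are available. Lean on these libraries where they do the work, as an engineer would, in place of code of your own. Each camera call takes 0.05 s, during which the arm holds its last target. There are 200 camera calls.

## Working session

There is one attempt and no reset: what is moved stays moved. The work goes in short steps, Python scripts to look and compute and a shell command to move; the robot and the scene stay as the last step left them, time stands still between calls to the robot, and variables do not carry over. Pictures are saved under pics/ and viewed, about 8 in all and at most 12, crops included, and the job is handed in when it is done.

```bash
mkdir -p pics
cat > h.py <<'E'
import numpy as np, cv2
from workcell import env, grab_frame, camera_params, spotter
def proj(P,c):
    p=camera_params(c); return cv2.projectPoints(np.float64(P).reshape(-1,3),np.float64(p['rvec']),np.float64(p['tvec']),np.float64(p['K']),None)[0].reshape(-1,2)
def back(uv,z,c):
    p=camera_params(c); R=cv2.Rodrigues(np.float64(p['rvec']))[0]; t=np.float64(p['tvec']).ravel()
    d=R.T@np.linalg.inv(p['K'])@np.array([uv[0],uv[1],1.]); o=-R.T@t
    return o+d*(z-o[2])/d[2]
E
python3 - <<'E'
from h import *
for c in ('top','scene'):
    cv2.imwrite(f'pics/{c}1.png',cv2.resize(grab_frame(c)[:,:,::-1],(800,600),interpolation=cv2.INTER_CUBIC))
    for q in ('stand','catch_left','spare_catch'):
        for r in spotter.look_for(q,c): 
            b=r['box']; print(c,q,b,round(r['conf'],2), back((b[0]+b[2]/2,b[1]+b[3]/2),30,c).round())
E
```

```text
top stand [295.3, 150.9, 126.0, 58.8] 0.72 [ 579. -198.   30.]
top catch_left [296.7, 163.0, 38.4, 21.8] 0.73 [602. -98.  30.]
top spare_catch [248.2, 255.4, 39.3, 22.8] 0.95 [387.  30.  30.]
top spare_catch [160.7, 186.4, 37.1, 31.4] 0.84 [553. 231.  30.]
scene stand [188.0, 244.4, 147.6, 157.5] 0.55 [ 595. -233.   30.]
scene catch_left [278.8, 246.0, 37.4, 31.1] 0.63 [590. -75.  30.]
scene spare_catch [220.5, 180.4, 30.6, 29.1] 0.85 [368.  47.  30.]
scene spare_catch [323.3, 159.8, 19.2, 23.7] 0.82 [542. 235.  30.]
```

View pics/top1.png

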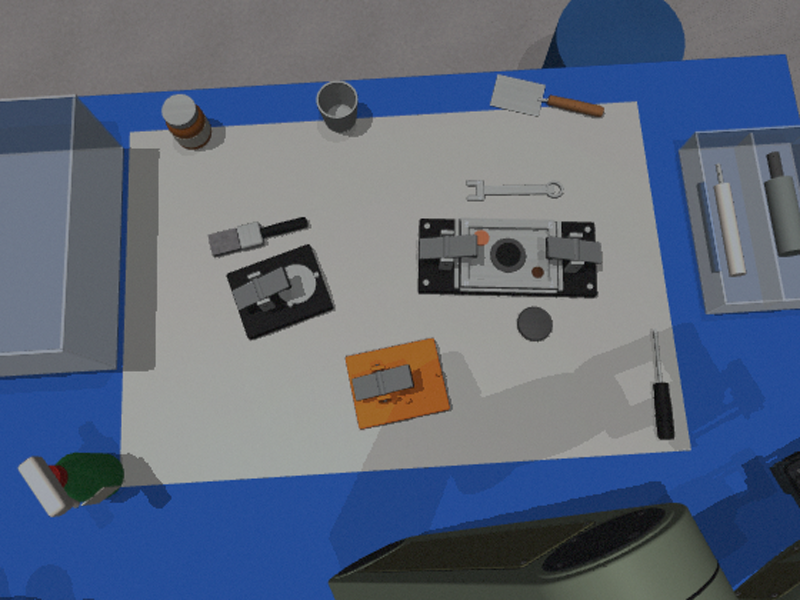

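View pics/scene1.png

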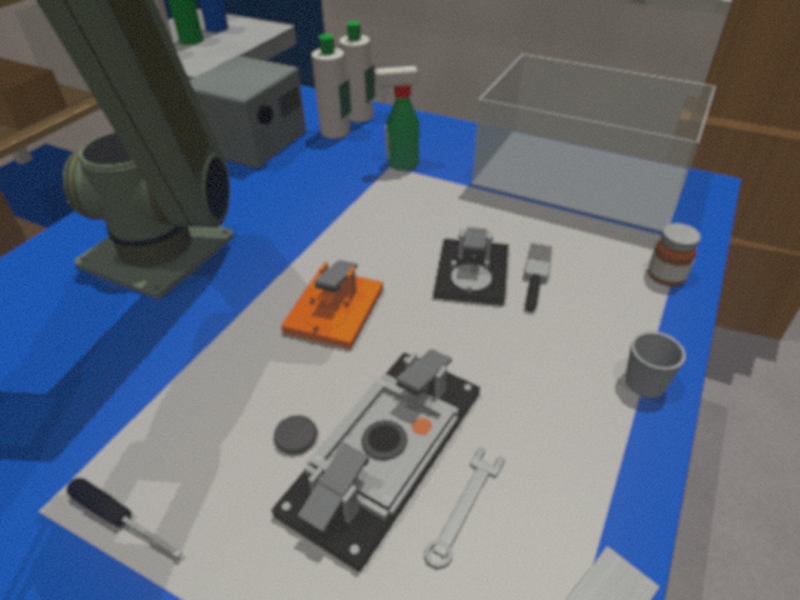

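The top view shows the tray stand at about (508,258), in 800 px scale, with its catches at (448,247) and (574,250). The black spare stand is at (280,290) and the orange look-alike at (398,383). I'll fit the stand's pose from its slab corners and overlay it.

```bash
cat > fit.py <<'E'
from h import *
from scipy.optimize import least_squares
C=np.array([[65,150,20],[65,-150,20],[-65,-150,20],[-65,150,20]],float)
uv=np.array([[418,218],[596,220],[598,298],[418,295]])*.7
def W(p,L): 
    c,s=np.cos(p[2]),np.sin(p[2]); L=np.atleast_2d(L).astype(float)
    return np.c_[p[0]+c*L[:,0]-s*L[:,1],p[1]+s*L[:,0]+c*L[:,1],L[:,2]]
r=least_squares(lambda p:(proj(W(p,C),'top')-uv).ravel(),[600,-190,0]); p=r.x
print(p,np.degrees(p[2]),r.fun.round(1)); np.save('p.npy',p)
P=W(p,[[0,67,78],[0,-67,78]]);print(P)
def bar(s):
    a=.3; out=[]
    for u,v in((50,18),(50,-18),(-46,-18),(-46,18)):
        out.append([v,s*(105-(u*np.cos(a)-4*np.sin(a))),62+u*np.sin(a)+4+2])
    return out
ims=[]
for c in('top','scene'):
    im=cv2.resize(cv2.cvtColor(grab_frame(c),cv2.COLOR_RGB2BGR),None,fx=4,fy=4,interpolation=cv2.INTER_CUBIC)
    for L,col in((C,(0,255,0)),(bar(1),(0,0,255)),(bar(-1),(0,255,255))):
        cv2.polylines(im,[(proj(W(p,L),c)*4+1.5).astype(int)],True,col,1)
    for q in proj(P,c): cv2.circle(im,tuple((q*4+1.5).astype(int)),4,(255,0,255),-1)
    m=proj(W(p,[0,0,40]),c)[0]*4; x,y=int(m[0]),int(m[1]); 
    ims.append(im[y-300:y+300,x-300:x+300] if c=='top' else cv2.resize(im[y-360:y+360,x-360:x+360],(600,600)))
cv2.imwrite('pics/ov1.png',cv2.resize(np.hstack([i[:, :] for i in ims]),(800,400)))
E
python3 fit.py
```

```text
[ 5.83040066e+02 -1.92401677e+02 -8.09267438e-02] -4.636760867321338 [ 0.8  1.2 -1.   1.5  0.1 -1.3  0.2 -1.2]
[[ 588.45624102 -125.62095333   78.        ]
 [ 577.62389016 -259.18240052   78.        ]]
```

View pics/ov1.png

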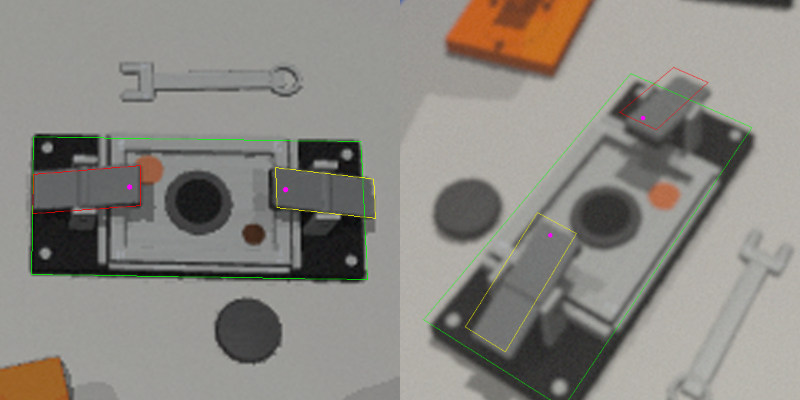

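The top overlay fits. The scene overlay sits about 10 px too high in the crop, so I'll check it with a fit using both views.

```bash
cat > fit2.py <<'E'
exec(open('fit.py').read().split("ims=[]")[0])
sv=np.array([[480,388],[361,562],[275,509],[404,354]])*.7
f=lambda p,a,b:np.r_[a*(proj(W(p,C),'top')-uv).ravel(),b*(proj(W(p,C),'scene')-sv).ravel()]
for a,b in((0,1),(1,1)):
    r=least_squares(f,p,args=(a,b)); print(a,b,r.x,r.fun.round(1))
# direct triangulation of the four slab corners
def ray(q,c):
    k=camera_params(c); R=cv2.Rodrigues(np.float64(k['rvec']))[0]; o=-R.T@np.float64(k['tvec']).ravel(); d=R.T@np.linalg.inv(k['K'])@[q[0],q[1],1]; return o,d/np.linalg.norm(d)
for q,s in zip(uv,sv):
    A=0;B=0
    for o,d in(ray(q,'top'),ray(s,'scene')):
        M=np.eye(3)-np.outer(d,d);A=A+M;B=B+M@o
    print(np.linalg.solve(A,B).round(1), back(q,20,'top').round(1), back(s,20,'scene').round(1))
print(proj(env.state()['ee_pos'],'scene'),proj(env.state()['ee_pos'],'top'))
big=cv2.resize(cv2.cvtColor(grab_frame('scene'),cv2.COLOR_RGB2BGR)[240:415,180:345],None,fx=3.4,fy=3.4,interpolation=cv2.INTER_CUBIC)
big2=cv2.resize(cv2.cvtColor(grab_frame('top'),cv2.COLOR_RGB2BGR)[145:215,285:430],None,fx=5.5,fy=5.5,interpolation=cv2.INTER_CUBIC)
cv2.imwrite('pics/s2.png',big);cv2.imwrite('pics/t2.png',big2)
E
python3 fit2.py
```

```text
[ 5.83040066e+02 -1.92401677e+02 -8.09267438e-02] -4.636760867321338 [ 0.8  1.2 -1.   1.5  0.1 -1.3  0.2 -1.2]
[[ 588.45624102 -125.62095333   78.        ]
 [ 577.62389016 -259.18240052   78.        ]]
0 1 [ 5.90779806e+02 -1.93577078e+02 -8.26624225e-02] [ 0.  -0.  -0.  -0.   0.  -0.   0.  -0.   1.9 -2.4  0.5  2.9 -2.4 -0.2
  0.3 -3.2]
1 1 [ 5.87885805e+02 -1.92980461e+02 -7.99203955e-02] [ 0.9 -0.7 -1.1 -0.4  0.1 -3.4  0.3 -3.1  0.5 -3.2 -0.6  1.7 -3.5 -1.
 -1.  -3.8]
[665.4 -47.7   9.7] [663.1 -46.4  20. ] [666.8 -57.   20. ]
[ 639.7 -347.6   23.8] [ 639.4 -350.2   20. ] [ 640.2 -344.9   20. ]
[ 508.8 -335.6    9. ] [ 503. -336.   20.] [ 517.5 -336.2   20. ]
[533.4 -36.1   3.9] [527.5 -37.   20. ] [542.  -47.2  20. ]
[[-96.8793273  311.70241525]] [[567.71973819 321.67072545]]
```

View pics/s2.png

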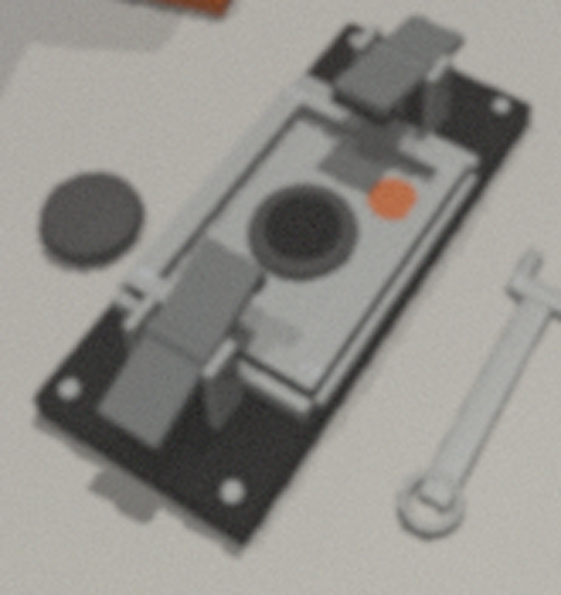

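View pics/t2.png

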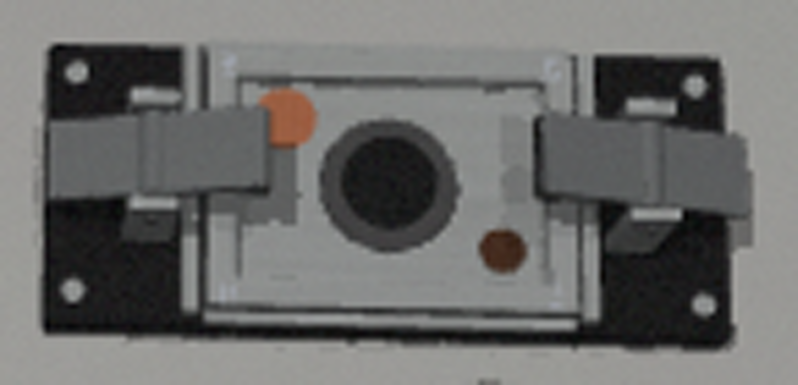

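```bash
cat > tri.py <<'E'
exec(open('fit2.py').read().split("for a,b in")[0])
T=lambda a:(np.array(a,float)+.5)/5.5-.5+[285,145]
S=lambda a:(np.array(a,float)+.5)/3.4-.5+[180,240]
pairs={'R in +x':((546,117),(265,276)),'R in -x':((543,192),(206,240)),'R out +x':((745,137),(155,446)),'R out -x':((746,216),(100,412)),
'L in +x':((266,108),(388,110)),'L in -x':((267,188),(335,78)),'L out +x':((50,122),(463,42)),'L out -x':((50,197),(415,16)),
'bolt LU':((76,72),(501,105)),'bolt LD':((73,290),(360,38)),'bolt RU':((694,86),(232,492)),'bolt RD':((704,304),(68,388)),
'knob':((387,183),(300,228))}
def P4(c):
    k=camera_params(c); return np.float64(k['K'])@np.c_[cv2.Rodrigues(np.float64(k['rvec']))[0],np.float64(k['tvec']).ravel()]
for n,(t,s) in pairs.items():
    X=cv2.triangulatePoints(P4('top'),P4('scene'),T(t).reshape(2,1),S(s).reshape(2,1)); X=(X[:3]/X[3]).ravel()
    print(n,X.round(1),(proj(X,'top')-T(t)).round(1)[0],(proj(X,'scene')-S(s)).round(1)[0])
tu=T([(50,45),(720,57),(730,340),(45,326)]);su=S([(528,112),(240,538),(40,392),(345,28)])
for a,b in((1,0),(0,1),(1,1)):
    r=least_squares(lambda p:np.r_[a*(proj(W(p,C),'top')-tu).ravel(),b*(proj(W(p,C),'scene')-su).ravel()],p); print(r.x,r.fun.round(1)); print(W(r.x,[[0,67,78],[0,-67,78]]).round(1).tolist())
E
python3 tri.py
```

```text
[ 5.83040066e+02 -1.92401677e+02 -8.09267438e-02] -4.636760867321338 [ 0.8  1.2 -1.   1.5  0.1 -1.3  0.2 -1.2]
[[ 588.45624102 -125.62095333   78.        ]
 [ 577.62389016 -259.18240052   78.        ]]
R in +x [ 599.5 -253.6   69.6] [-0.2 -0.2] [-0.4  0.1]
R in -x [ 565.  -248.9   72. ] [0.2 0.2] [ 0.6 -0.1]
R out +x [ 591.2 -343.3   47.9] [0. 0.] [ 0. -0.]
R out -x [ 557.2 -340.    44.7] [-0.1 -0.1] [-0.3  0.1]
L in +x [ 609.7 -135.4   73.6] [-0.1 -0.1] [-0.2  0.1]
L in -x [ 574.3 -131.8   77.3] [-0.3 -0.4] [-0.8  0.2]
L out +x [618. -46.  44.] [0.2 0.3] [ 0.6 -0.2]
L out -x [584.  -43.1  47.1] [0.  0.1] [ 0.1 -0. ]
bolt LU [649.4 -60.1  17.6] [0.1 0.2] [ 0.3 -0.1]
bolt LD [550.  -51.1  18.2] [-0.1 -0.1] [-0.2  0.1]
bolt RU [ 625.4 -333.9   16.3] [0.1 0.1] [ 0.4 -0.1]
bolt RD [ 525.3 -325.5   17.8] [0.2 0.2] [ 0.5 -0.1]
knob [ 586.8 -192.6   23.7] [0.3 0.4] [ 0.8 -0.2]
[ 5.85599320e+02 -1.91582666e+02 -8.58522801e-02] [-0.6 -0.3  0.3 -0.1  0.8  0.2 -0.6  0.1  0.  -0.   0.  -0.  -0.  -0.
  0.  -0. ]
[[591.3, -124.8, 78.0], [579.9, -258.3, 78.0]]
[ 5.89630014e+02 -1.97114114e+02 -8.87757493e-02] [ 0.  -0.   0.  -0.   0.  -0.   0.  -0.   2.1 -2.   0.6 -0.  -3.4  2.1
  1.2 -2.3]
[[595.6, -130.4, 78.0], [583.7, -263.9, 78.0]]
[ 5.88012890e+02 -1.94897196e+02 -8.62540566e-02] [ 0.7 -1.3  1.6 -1.1  2.  -0.9  0.8 -1.   1.6 -3.2  0.7 -1.7 -3.3  0.8
  0.8 -3.2]
[[593.8, -128.1, 78.0], [582.2, -261.6, 78.0]]
```

```bash
python3 -m jog '0 0 0 1.5 1 0 0; 0 0 0 4 3 -1 0; 0 0 0 6 4.5 -1.5 0; 0 0 0 8 6 -2 0; 0 0 0 9.5 7.2 -2.5 0'; python3 -c "
from h import *;s=env.state();print(s)"
```

```text
time_s: 1.23
ee_pos: [458.9, -353.2, 154.0]
ee_rot: [179.9, -0.0, 23.4]
force: [0.3, -0.4, 0.0]
gripper_width: 44.3
{'time_s': 1.225, 'qpos': array([-3.87201227e+01,  2.11229622e+01,  9.44427801e+01, -7.01747730e-03,
        6.43565711e+01,  2.79251459e+01]), 'qvel': array([ 4.78401406e+01,  1.39467228e+01, -3.22945467e+00, -3.62675920e-02,
       -1.11370110e+01,  4.73720263e+01]), 'effort': array([ -3.47072124, -44.99673843, -20.79461038,   0.15075074,
         0.387545  ,  -0.68803618]), 'ee_pos': array([ 458.92738614, -353.24276672,  153.98722785]), 'ee_rot': array([ 1.79928395e+02, -3.07886193e-02,  2.33577833e+01]), 'force': array([ 0.3002772 , -0.43227544,  0.04053276]), 'torque': array([-0.02199698,  0.00099151,  0.03390085]), 'gripper_width': 44.274419739310495}
```

```bash
python3 -m jog '0 0 -2 1.5 1.2 -0.6 0; 0 0 -4 3 2.4 -1.2 0; 0 0 -5.7 4.66 3.54 -1.6 0; 0 0 -5.7 4.66 3.54 -1.6 0; 0 0 -5.7 4.66 3.54 -1.6 0'; python3 -c "
from h import *
cv2.imwrite('pics/a.png',cv2.resize(grab_frame('scene')[:,:,::-1][150:415,130:400],None,fx=2.2,fy=2.2,interpolation=cv2.INTER_CUBIC));print(env.state()['ee_pos'])"
```

```text
time_s: 1.85
ee_pos: [573.3, -266.0, 113.9]
ee_rot: [180.0, 0.1, -5.1]
force: [0.3, -0.2, 0.2]
gripper_width: 0.4
[ 573.04835281 -266.47827288  114.26324641]
```

View pics/a.png

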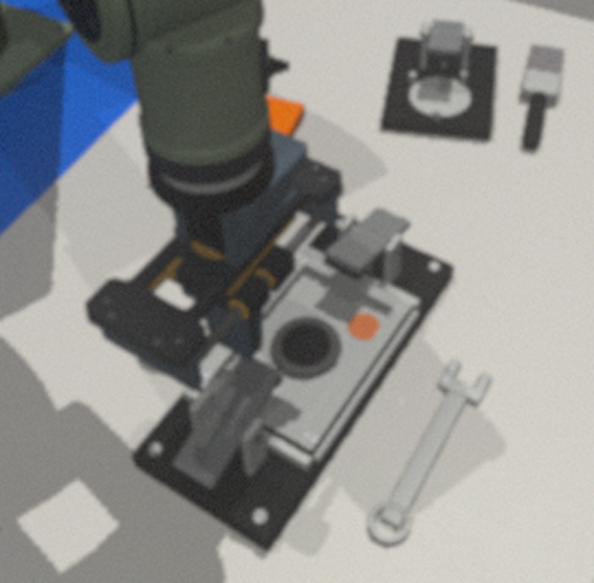

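The gripper sits about 9 mm short in x and 7 mm in y, and the picture agrees, with the fingers over the bar's inner edge. I'll correct that, then go down.

```bash
python3 -m jog '0 0 0 0.36 0.28 -0.4 0; 0 0 0 0.36 0.28 -0.8 0; 0 0 0 0.36 0.28 -1.0 0; 0 0 0 0.36 0.28 -1.0 0; 0 0 0 0.36 0.28 -1.0 0'
```

```text
time_s: 2.52
ee_pos: [582.8, -259.0, 89.2]
ee_rot: [180.0, -0.0, -5.1]
force: [-0.8, -0.2, 0.2]
gripper_width: 0.1
```

Well placed, about 10 mm above the bar. Next I press down to about z = 60.

```bash
python3 -m jog '0 0 0 0 0 -0.3 0; 0 0 0 0 0 -0.5 0; 0 0 0 0 0 -0.65 0; 0 0 0 0 0 -0.8 0; 0 0 0 0 0 -0.8 0'; python3 -m jog '0 0 0 0 0 -0.15 0; 0 0 0 0 0 -0.3 0; 0 0 0 0 0 -0.35 0; 0 0 0 0 0 -0.35 0'
```

```text
time_s: 3.15
ee_pos: [582.3, -258.9, 68.3]
ee_rot: [180.0, 0.1, -5.1]
force: [-0.3, 0.3, -0.7]
gripper_width: 0.1
time_s: 3.65
ee_pos: [582.7, -258.9, 60.0]
ee_rot: [180.0, 0.0, -5.1]
force: [0.6, -0.8, -0.6]
gripper_width: 0.1
```

```bash
python3 -m jog '0 0 0 0 0 1 0; 0 0 0 0 0 1.8 0; 0 0 0 0.2 2.3 1.8 0; 0 0 0 0.42 4.6 1.8 0; 0 0 0 0.42 5.32 1.8 0';python3 -m jog '0 0 0 0 0 0 0; 0 0 0 0 0 0 0';  python3 -c "
from h import *
cv2.imwrite('pics/b.png',cv2.resize(grab_frame('scene')[:,:,::-1][150:415,130:400],None,fx=2.2,fy=2.2,interpolation=cv2.INTER_CUBIC));print(env.state()['ee_pos'])"
```

```text
time_s: 4.28
ee_pos: [593.4, -123.1, 105.6]
ee_rot: [-180.0, -0.0, -5.0]
force: [0.2, -0.5, -0.5]
gripper_width: 0.3
time_s: 4.53
ee_pos: [593.4, -127.2, 105.3]
ee_rot: [180.0, -0.0, -5.2]
force: [0.1, 0.7, -0.5]
gripper_width: 0.3
[ 593.33732517 -127.39169552  105.28074963]
```

View pics/b.png

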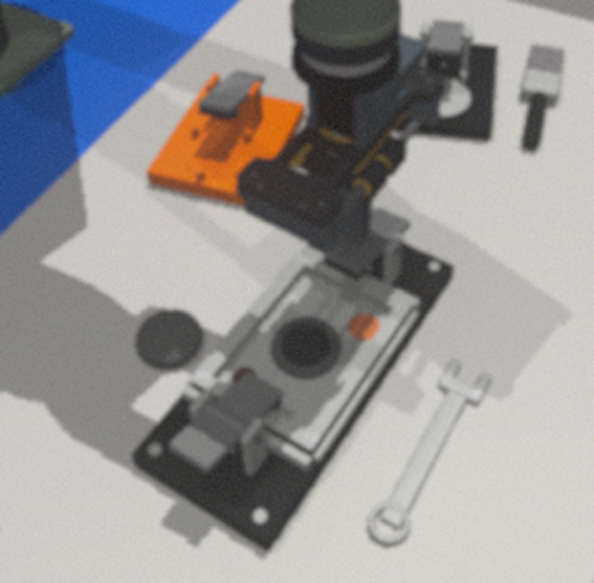

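The right catch is over: its inner end is down on the rim and its outer end has tipped up, at about (235,420). Now the left one.

```bash
python3 -m jog '0 0 0 0 0.05 -0.5 0; 0 0 0 0 0.05 -0.8 0; 0 0 0 0 0.05 -1.0 0; 0 0 0 0 0.05 -1.2 0; 0 0 0 0 0.05 -1.4 0'; python3 -m jog '0 0 0 0 0 -0.15 0; 0 0 0 0 0 -0.3 0; 0 0 0 0 0 -0.42 0; 0 0 0 0 0 -0.42 0'
```

```text
time_s: 5.2
ee_pos: [593.8, -125.0, 70.5]
ee_rot: [180.0, -0.1, -5.1]
force: [-0.9, -1.8, 2.2]
gripper_width: 0.3
time_s: 5.7
ee_pos: [593.0, -124.4, 59.3]
ee_rot: [-180.0, 0.1, -5.1]
force: [0.5, 0.3, 0.7]
gripper_width: 0.3
```

Now I lift and retreat toward the robot, clear of both cameras' views of the stand.

```bash
python3 -m jog '0 0 0 0 0 1.5 0; 0 0 0 0 0 3.5 0; 0 0 0 0 -1 5.5 0; 0 0 0 -2 -2 6.5 0; 0 0 0 -4 -3 7 0'; python3 -m jog '0 0 0 -2 -2 0 0; 0 0 0 -4 -4 0 0; 0 0 0 -5 -6 0 0; 0 0 0 -6 -8 0 0; 0 0 0 -6 -9 0 0'; python3 -m jog '0 0 0 0 0 0 0; 0 0 0 0 0 0 0'; python3 -c "
from h import *
a=cv2.resize(grab_frame('scene')[:,:,::-1][150:415,130:400],(400,400),interpolation=cv2.INTER_CUBIC)
b=cv2.resize(grab_frame('top')[:,:,::-1][110:310,140:440],(400,267),interpolation=cv2.INTER_CUBIC)
b=cv2.copyMakeBorder(b,0,133,0,0,cv2.BORDER_CONSTANT)
cv2.imwrite('pics/c.png',np.hstack([a,b]));print(env.state()['force'],env.state()['qvel'].round(2))"
```

```text
time_s: 6.32
ee_pos: [493.0, -200.4, 236.6]
ee_rot: [179.9, -0.2, -5.1]
force: [-0.1, -0.8, 0.1]
gripper_width: 0.3
time_s: 6.95
ee_pos: [341.2, -427.0, 235.1]
ee_rot: [179.9, -0.0, -5.4]
force: [0.9, -0.8, 0.4]
gripper_width: 0.5
time_s: 7.2
ee_pos: [343.4, -423.6, 234.6]
ee_rot: [-179.9, 0.0, -5.1]
force: [0.8, 0.1, 0.0]
gripper_width: 0.7
[0.29860198 0.18108776 0.71482396] [ 0.23 -0.18 -0.08 -0.07 -0.05 -0.02]
```

View pics/c.png

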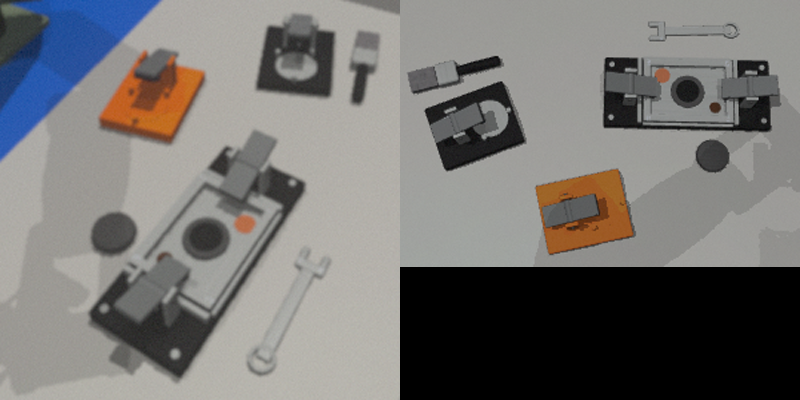

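Both look tipped over. I'll check against the bar outline predicted for shut (green) and open (red).

Run:
```python
exec(open('fit.py').read().split("r=least")[0])
p=[587.5,-192.7,np.radians(-5)]
def bar(s,a):
    return [[v,s*(105-(u*np.cos(a)-4*np.sin(a))),62+u*np.sin(a)+4*np.cos(a)] for u,v in((50,18),(50,-18),(-46,-18),(-46,18))]
im=cv2.resize(cv2.cvtColor(grab_frame('scene'),cv2.COLOR_RGB2BGR),None,fx=4,fy=4,interpolation=cv2.INTER_CUBIC)
raw=im.copy()
for a,col in((.3,(0,0,255)),(-.3,(0,255,0))):
    for s in(1,-1): cv2.polylines(im,[(proj(W(p,bar(s,a)),'scene')*4+1.5).astype(int)],True,col,1)
c=lambda i:cv2.resize(i[950:1660,720:1400],(400,418))
cv2.imwrite('pics/d.png',np.hstack([c(raw),c(im)]))
```

```text
(no output)
```

View pics/d.png

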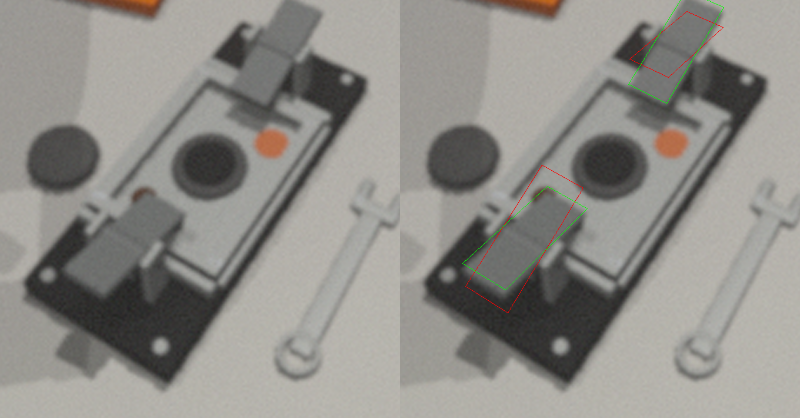

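Both bars match the shut outlines. Handing in.

```bash
python3 -c "
from workcell import env
print(env.job_done(), env.state()['time_s'])"
```

```text
the job is handed in; nothing more can be done
the job is handed in; nothing more can be done
```

I pressed the right catch and then the left catch of the tray stand down to about z = 60 mm with the shut fingers. I then backed the arm off and handed the job in at roughly 7.5 s.

- **Tray stand catches:** in the last picture both bars match the outline predicted for shut within a few pixels, and clearly not the open one. The joint values themselves can't be read.
- **Other stands:** the arm never went near the spare catch or the orange look-alike. Both still look up in the final pictures.
- **Forces:** the readings I took stayed within about 3 N. They were only read at the end of each move, so peaks in between are not seen. They were about zero at hand-in, with the arm clear of everything.
- **Disagreements:** the scene and top cameras differed by up to about 10 mm on the slab corners. I relied on the four bolts seen in both views, which agreed with each other and with the catch positions. The arm also stopped about 9 mm short in x and 7 mm in y on the first approach, which I corrected before pressing.

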